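# Drive a seized hinge pin out of its inclined boss

## Task

Use the slim drift to push the steel pin down through the inclined boss until it comes out of the lower side and drops into the white tub below. Then draw the drift out and lay it down flat on the open bench (put it down, do not drop it). Never touch the pin with the gripper, and leave the hammer, the box of bolts and the thick drift where they are.

Things in the scene. Friction and masses are not known exactly. Their poses are not given: they have to be found in the camera images.
- boss: Square steel block, 76 x 76 mm, 70 mm long, fixed at a slant, with a round 37 mm bore along its length. Origin: centre of the bore's upper mouth, 168 mm above the bench, on the side away from the robot. x axis: along the bore, out of the upper mouth, 30 degrees above level; y level; z square to both, 30 degrees from vertical. Block: x -70 (lower mouth) to 0, y and z -38 to 38 mm. The pin leaves along -x.
- fixture: Fixed grey stand of the boss. Origin on the bench under the boss's middle, z up, x level along the bore away from the robot. Base plate x 0 to 140, y -65 to 65 mm, 8 mm thick; two cheek plates beside the boss, 100 mm over their outsides, x 2 to 62 mm, up to 158 mm above the bench. A screw on the boss's z face stands 20 mm above that face.
- pin_center (a point): Centre of the dark steel pin, 32 mm diameter, 85 mm long, 0.5 kg, x axis along it. At the start its upper end is 5 mm inside the boss's upper mouth, its lower end 20 mm out of the lower mouth. A sprung pad in the bore holds it by friction: 5 to 15 N moves it. With its upper end 50 mm inside it is past the pad and slides or falls out; pushed to 75 to 80 mm it is surely out.
- drift_grip (a point): Slim drift: loose aluminium tool, 190 mm, 0.35 kg, lying left or right of the boss. Square shank 30 x 30 x 90 mm, then a round nose 22 mm thick, 100 mm long, on one axis. Point: on the axis, at the balance point, 15 mm above the bench, in the shank. x axis: from nose to shank end (nose lies towards the robot), z up: shank x -20 to 70, nose x -120 to -20 mm. Only the nose enters the bore.
- drift_nose (a point): Centre of the slim drift's nose end face, on its axis, 120 mm from the grip point along -x; same axes.
- tub: White open tub with black rubber floor, 190 (x) x 160 (y) x 50 mm high, 5 mm walls and floor, fixed on the bench under the lower mouth of the boss, on the robot's side. Origin: centre of its underside; z up.
- bigdrift_grip (a point): Bystander: the thick drift, same form and axes as the slim one but shank 48 x 48 mm and nose 46 mm thick, too thick for the bore; lies on the other side of the boss from the slim drift. Point: on its axis, 20 mm behind the shoulder, 24 mm above the bench.
- hammer: Bystander: hammer lying on the bench beyond the boss, 280 mm long.
- boltbox: Bystander: white box of bolts, 130 x 110 x 60 mm high, on the bench beyond the boss; origin: centre of its underside.
Things that resemble listed ones, but are neither listed nor needed, are in the scene too. Leave any pink look-alike of the part that bears drift_grip alone.

How it is judged:
By the outcome, as a careful person would: the job done as asked, in the order asked, and still so for the second after the job is handed in, with the robot touching nothing.
It also fails if it takes over 58 s, if anything falls off the work surface, if the arm or the gripper's body presses on something with over 40 N, if the wrist force passes 120 N, or if a joint passes its speed limit or range.

## Robot

A 6-joint arm with a two-finger parallel gripper is mounted at the origin on the work surface. World frame = base frame: x ahead of the robot, y to its left, z up, the work surface at z = 0. Lengths are in m, angles in degrees, forces in N, time in s.
With the tool pointing down it reaches from about 0.275 to 1 m from the base axis. Payload 8.4 kg.
Tool frame: the origin (TCP) lies midway between the tips of the shut fingers; the grasp point (between the pads) lies 19 mm behind it; z points along the fingers, y is the line along which they close (so a half turn about z gives the same grasp; the last joint's range is limited). The gripper opens to 85 mm and grips with 20 to 120 N. Pads are 22 mm wide; open, the fingers measure 114 mm over their backs; the gripper's body (76 mm by 85 mm) begins 54 mm behind the grasp point. The pads swing forward as they close: fully open they stand 13 mm farther back than shut.
Start: joints at [-76.914, 20.225, 93.587, -0, 66.188, -0.138], TCP at [0.143, -0.608, 0.201] pointing down, gripper open.
Joint ranges: [-150.9, 150.9], [-52.94, 120.26], [3.33, 152.33], [-74.26, 254.26], [0, 154.13], [-172.89, 172.89]. Speed limits (degrees/s): [127.2, 127.2, 159.86, 180, 180, 180].

## Interface

Orientations are given as [roll, pitch, yaw] about the fixed x, y, z axes, in that order (R = Rz(yaw) Ry(pitch) Rx(roll)).
In Python, from cell import bot, read_camera, ticket gives the robot as it stands.
- The arm moves only by the tool jog_arm, never from a script. Its argument "increments" is a list of rows, each a list of 5 numbers: the opening, from 0 (shut) to 1 (fully open), then the shift along the world's x, y, z in m, then the turn about the world's z in degrees. In form: [[gripper, tx, ty, tz, spin], ...]. A call has 1 to 10 rows; each row is the pose to reach, as a shift and turn from the pose commanded when the call began; what a row does not reach only later rows make up. A row lasts 1/12 s, in which the tool goes at most 41.7 mm and 7.16 degrees, less where a joint would pass 70% of its speed; a pose out of reach is approached as far as the arm can. A call with a gripper value outside its range is refused whole. The fingers move at their own pace and stop on an object; "grip_force" is the grip in N (left out, the last holds). Time passes only in rows, so rows that repeat a pose let the fingers close. It gives the time, the measured TCP pose, the force, the opening and the grip force at its end, in the units of the state.
- bot.read_state(): the state, without advancing time (a new reading comes with each control period).
- read_camera(name): name is "scene" or "top"; returns a dict with "frame" (400x640x3 uint8, red, green, blue), "range_z" (400x640 float32, m along the optical axis (not along the pixel's ray), 0 where there is no reading), "vertical_fov" (degrees; the focal length in pixels is half the picture's height over the tangent of half this angle, whatever the lens; pixels are square), "cx", "cy" (the principal point, pixels), "origin" and "orientation" of the camera in the world. Camera axes: x right, y down, z forward; pixel columns grow to the right and rows downward; lengths in m; the calibration is good to about 2 mm. A picture is of the moment at which its call begins.
- ticket.job_done(): hands the job in; it is judged then, once.
The state is a dict: "time": time; "joint_positions": joint angles; "joint_vel": joint speeds; "joint_efforts": joint torques, N m; "position": TCP position; "eef_rot": TCP orientation; "contact_force": force on the tool from outside, world axes, zero at the start; "moment": the same for the moment, N m; "width": finger opening in m; "grip_force": force on a finger pad.
Only numpy, scipy, OpenCV 4.12 (cv2) and the standard library are available. Lean on these libraries where they do the work, as an engineer would, in place of code of your own. Each camera call takes 0.05 s, during which the arm holds its last target. There are 200 camera calls.

## Working session

There is one attempt and no reset: what is moved stays moved. The work goes in short steps, Python scripts to look and compute and a tool call to move; the robot and the scene stay as the last step left them, time stands still between calls to the robot, and variables do not carry over. Pictures are saved under pics/ and viewed, at most 12 in all, crops included, and the job is handed in when it is done.

Besides the shell and the picture viewer there is one more tool, called after ">>>" in YAML: its name, and indented under it one key for each argument. jog_arm: Moves the arm, as the interface text tells. Its arguments: {"type":"object","properties":{"increments":{"type":"array","items":{"type":"array","items":{"type":"number"}}},"grip_force":{"type":"number"}},"required":["increments"]}

```bash
ls; mkdir -p pics; cat > h.py <<'E'
import numpy as np, cv2
from cell import bot, read_camera, ticket
from scipy.spatial.transform import Rotation as R
def cloud(c):
    h,w=c["range_z"].shape
    f=h/2/np.tan(np.radians(c["vertical_fov"])/2)
    u,v=np.meshgrid(np.arange(w),np.arange(h))
    z=c["range_z"]
    P=np.stack([(u-c["cx"])/f*z,(v-c["cy"])/f*z,z],-1)
    o=np.array(c["orientation"],float)
    M=o if o.shape==(3,3) else R.from_euler("xyz",o,degrees=True).as_matrix()
    W=P@M.T+np.array(c["origin"]); W[z==0]=np.nan
    return W
def snap(n,tag):
    c=read_camera(n); W=cloud(c)
    cv2.imwrite(f"pics/{tag}.png",c["frame"][...,::-1]); np.savez(f"{tag}.npz",W=W,F=c["frame"])
    return c,W
E
python3 - <<'E'
from h import *
print(bot.read_state())
for n in("scene","top"):
    c,W=snap(n,n+"0"); print(n,c["origin"],c["orientation"],c["vertical_fov"],c["cx"],c["cy"])
    print(np.nanmin(W,(0,1)),np.nanmax(W,(0,1)),np.nanmedian(W[...,2]))
E
```

```text
pics
{'time': 0.0, 'joint_positions': array([-7.69144828e+01,  2.02626677e+01,  9.36265431e+01,  1.21781480e-03,
        6.61887465e+01, -1.36840950e-01]), 'joint_vel': array([-0.01934714,  0.02147977, -0.03715636, -0.01213499, -0.07208361,
       -0.06355669]), 'joint_efforts': array([-1.06638960e-03, -6.05253267e+01, -3.42073882e+01, -2.45911724e-04,
        9.29509057e-03, -3.15510681e-05]), 'position': array([ 0.14285856, -0.60794446,  0.20017865]), 'eef_rot': array([-1.79922046e+02, -1.29966888e-03,  1.32218648e+01]), 'contact_force': array([-0.44202879,  0.05306209, -0.02752941]), 'moment': array([-0.02831082,  0.01889921,  0.03180334]), 'grip_force': 0.0, 'width': 0.08549464397387674}
scene [1.28667843 0.53483526 0.72384928] [-123.412274      1.33530156  128.20950637] 51.189711376293545 315.03953140784154 197.80718610169487
[-2.06033006 -2.03095579 -0.76472174] [1.33858909 0.71029368 0.55007791] 0.0003024077501002087
top [ 0.4379901  -0.04800071  1.31936668] [-173.56526534    0.53492508  -88.60601328] 51.607609382745935 318.2496103332281 195.9628825551424
[-0.34819506 -1.67369508 -0.77638996] [1.37911844 1.62346636 0.74968889] -0.0016884342492515803
```

View pics/scene0.png

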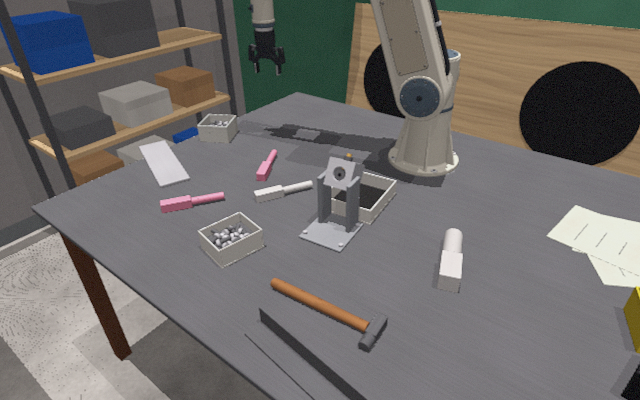

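View pics/top0.png

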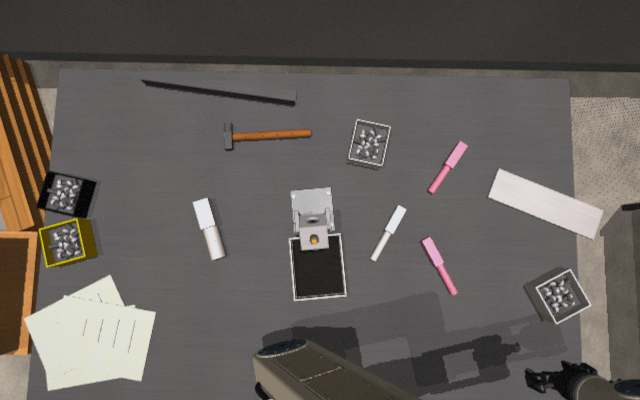

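```bash
python3 - <<'E'
from h import *
for t,box in (("top0",(365,200,412,266)),("scene0",(250,178,316,204)),):
    d=np.load(t+".npz");W,F=d["W"],d["F"].astype(int)
    m=np.zeros(W.shape[:2],bool);m[box[1]:box[3],box[0]:box[2]]=1
    m&=(F.min(-1)>110)&(F.max(-1)-F.min(-1)<40)&(W[...,2]>.005)
    n,l,s,_=cv2.connectedComponentsWithStats(m.astype(np.uint8));k=1+s[1:,4].argmax();m=l==k
    P=W[m];print(t,m.sum(),"z pct",np.percentile(P[:,2],[5,50,95]))
    Q=P[P[:,2]>.015] 
    r=cv2.minAreaRect(Q[:,:2].astype(np.float32)*1000);print(r,cv2.boxPoints(r).tolist())
    a=np.linalg.svd(Q[:,:2]-Q[:,:2].mean(0),full_matrices=False)[2][0];a*=np.sign(a[0])
    s_=(Q[:,:2]-Q[:,:2].mean(0))@a;tt=(Q[:,:2]-Q[:,:2].mean(0))@[-a[1],a[0]]
    print("yaw",np.degrees(np.arctan2(a[1],a[0])),"mean",Q.mean(0),"s",s_.min(),s_.max())
    for lo in np.arange(-.1,.1,.02):
        k=(s_>=lo)&(s_<lo+.02)
        if k.sum()>2: print(round(lo,3),k.sum(),tt[k].min().round(4),tt[k].max().round(4),np.median(Q[k,2]).round(4))
# boss: points above 0.1
for t,box in(("top0",(285,180,350,310)),("scene0",(295,145,400,250))):
    d=np.load(t+".npz");W,F=d["W"],d["F"]
    m=np.zeros(W.shape[:2],bool);m[box[1]:box[3],box[0]:box[2]]=1
    gy,gx=np.gradient(W,axis=(0,1));N=np.cross(gx,gy);N/=np.linalg.norm(N,axis=-1,keepdims=True)
    N*=np.where(N[...,2:]<0,-1,1)
    mm=m&(W[...,2]>.1)
    P=W[mm];print(t,mm.sum(),P.min(0),P.max(0))
    for name,dirv in(("zface",(-.5,0,.866)),("end",(.866,0,.5))):
        k=mm&(N@np.array(dirv)>.93)
        if k.sum()>10:
            Q=W[k];c0=np.median(Q,0);Q=Q[np.linalg.norm(Q-c0,axis=1)<.07]
            for _ in range(4):
                c0=Q.mean(0);nn=np.linalg.svd(Q-c0,full_matrices=False)[2][2];nn*=np.sign(nn[2]);Q=Q[abs((Q-c0)@nn)<.003]
            print(name,len(Q),c0,nn,"tilt",np.degrees(np.arcsin(nn[2])),"yaw",np.degrees(np.arctan2(nn[1],nn[0])))
            print(Q.min(0),Q.max(0), cv2.minAreaRect(Q[:,:2].astype(np.float32)*1000))
    # tub rim & base plate
    for nm,lo,hi in(("rim",.045,.056),("plate",.004,.012)):
        Q=W[m&(W[...,2]>lo)&(W[...,2]<hi)];print(nm,len(Q),cv2.minAreaRect(Q[:,:2].astype(np.float32)*1000))
E
python3 -c "
import cv2
a=cv2.imread('pics/scene0.png')[135:255,245:405];cv2.imwrite('pics/c1.png',cv2.resize(a,None,fx=5,fy=5,interpolation=cv2.INTER_CUBIC))"
```

```text
top0 506 z pct [0.01865014 0.02699771 0.03245153]
((473.7634582519531, -251.46493530273438), (30.26923370361328, 189.87330627441406), 62.13569259643555) [[382.76043701171875, -220.473388671875], [550.6192626953125, -309.2162170410156], [564.7664794921875, -282.45648193359375], [396.90765380859375, -193.71365356445312]]
yaw -28.252703675785856 mean [ 0.48218856 -0.25515246  0.02654489] s -0.10408107315166554 0.08576358411995114
-0.1 43 -0.01 0.01 0.0233
-0.08 42 -0.0106 0.0089 0.0236
-0.06 44 -0.0104 0.0096 0.0232
-0.04 42 -0.0109 0.0091 0.0229
-0.02 47 -0.0155 0.0139 0.0257
0.0 63 -0.0151 0.0145 0.0287
0.02 66 -0.0157 0.0145 0.0294
0.04 64 -0.0145 0.0148 0.0293
0.06 63 -0.0151 0.0144 0.0294
0.08 17 -0.0144 0.0143 0.0292
scene0 515 z pct [0.00840075 0.02308326 0.0319131 ]
((476.08477783203125, -249.114501953125), (35.010467529296875, 190.84828186035156), 61.387264251708984) [[383.9311218261719, -218.7845458984375], [551.4723510742188, -310.1793212890625], [568.2384033203125, -279.4444580078125], [400.69720458984375, -188.0496826171875]]
yaw -27.837507169532355 mean [ 0.4901604  -0.253
[... 1481 characters left out ...]
908182243
[ 0.46279681 -0.02279029  0.1354097 ] [0.51920728 0.01464812 0.19194236] ((493.06689453125, 3.715261459350586), (44.72440719604492, 46.2919807434082), 26.128170013427734)
end 101 [ 0.50171316 -0.02162313  0.16524554] [0.83857476 0.11203919 0.53314126] tilt 32.21794352481153 yaw 7.610031149681652
[ 0.47998795 -0.05636554  0.1375457 ] [0.52234208 0.01475978 0.19615472] ((501.10595703125, -20.789634704589844), (36.866241455078125, 71.137939453125), 5.961896896362305)
rim 301 ((311.23895263671875, -39.240692138671875), (449.84637451171875, 157.65151977539062), 6.540182590484619)
plate 2020 ((330.96588134765625, -79.7235107421875), (589.12255859375, 378.4257507324219), 39.5116081237793)
```

View pics/c1.png

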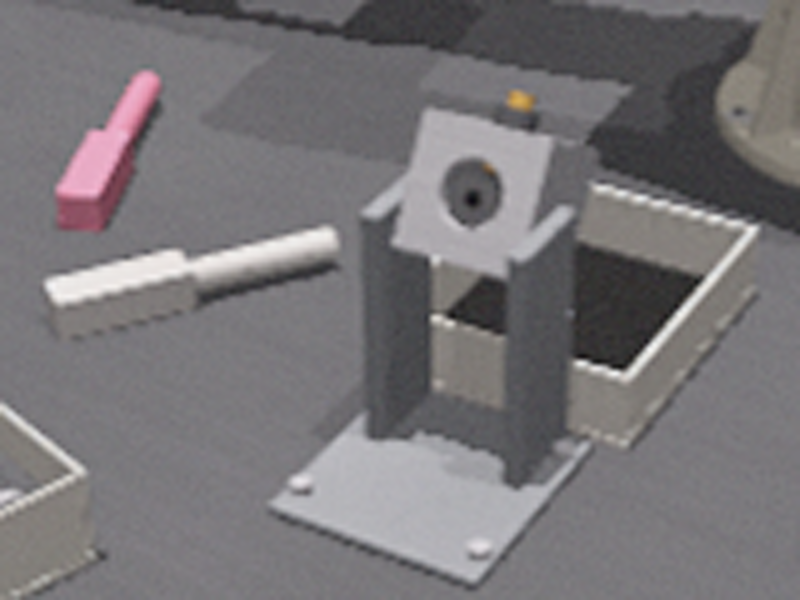

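The crop shows the slim drift's shank end at crop (50,300) and nose at (335,245), and the bore mouth at crop (472,190), which is scene pixel (339,173). The space under the boss between the cheeks is open. I'll use the boss's underside, which is parallel to the bore, to tilt the drift in the grip. First I need the mouth centre and its yaw.

```bash
python3 - <<'E'
from h import *
c=read_camera("scene")
def ray(c,u,v):
    f=c["frame"].shape[0]/2/np.tan(np.radians(c["vertical_fov"])/2)
    M=R.from_euler("xyz",c["orientation"],degrees=True).as_matrix()
    return np.array(c["origin"]),M@[(u-c["cx"])/f,(v-c["cy"])/f,1]
def onz(c,u,v,z): o,d=ray(c,u,v);return o+d*(z-o[2])/d[2]
g=cv2.cvtColor(c["frame"],cv2.COLOR_RGB2GRAY)
sub=cv2.resize(g[155:190,320:360],None,fx=8,fy=8,interpolation=cv2.INTER_CUBIC)
m=(sub<115).astype(np.uint8)
n,l,s,ce=cv2.connectedComponentsWithStats(m)
k=l[int((173-155+.5)*8),int((339.4-320+.5)*8)]
cn=max(cv2.findContours((l==k).astype(np.uint8),0,1)[0],key=cv2.contourArea)
e=cv2.fitEllipse(cv2.convexHull(cn));u,v=e[0][0]/8-.5+320,e[0][1]/8-.5+155
print("ell",k,s[k],e,u,v,"mouth",onz(c,u,v,.168))
d=np.load("top0.npz");W=d["W"];F=d["F"].astype(int)
# boss+cheek points both clouds; end plane pooled
A=[]
for t,box in(("top0",(285,180,350,310)),("scene0",(295,145,400,250))):
    d=np.load(t+".npz");w=d["W"];b=w[box[1]:box[3],box[0]:box[2]].reshape(-1,3)
    A.append(b)
for b in A:
    q=b[(b[:,2]>.012)&(b[:,2]<.15)&(b[:,0]>.455)&(b[:,0]<.56)];
    h=b[(b[:,2]>.1)]; r=cv2.minAreaRect(h[:,:2].astype(np.float32)*1000);print("boss+cheeks >0.1",r)
# base plate and tub in top by colour
for nm,mm in(("plate",(F.min(-1)>110)&(abs(W[...,2]-.008)<.008)),("rim",(F.min(-1)>120)&(abs(W[...,2]-.05)<.012))):
    z=np.zeros_like(mm);z[180:305,283:352]=mm[180:305,283:352]
    Q=W[z];print(nm,len(Q),cv2.minAreaRect(Q[:,:2].astype(np.float32)*1000))
# end plane within fixed region, pooled
for yaw in(5,6,7,8):
    a=np.radians(yaw);print(yaw)
for b in A:
    n=np.array([.866*np.cos(.115),.866*np.sin(.115),.5])
    p0=np.array([.5,-.018,.168])
    Q=b[(abs((b-p0)@n)<.008)&(np.linalg.norm(b-p0,axis=1)<.05)&(b[:,2]>.14)]
    print("end offset",len(Q),np.median((Q-p0)@n))
    lat=(Q-p0)@[-np.sin(.115),np.cos(.115),0];print("lat",np.percentile(lat,[1,99]),"z",np.percentile(Q[:,2],[1,99]))
E
```

```text
ell 4 [ 109   95   94  108 7611] ((155.46348571777344, 147.3740234375), (93.38670349121094, 106.57858276367188), 177.514404296875) 338.9329357147217 172.9217529296875 mouth [ 0.50085091 -0.01960417  0.168     ]
boss+cheeks >0.1 ((475.8595886230469, -21.935623168945312), (114.45133972167969, 99.71339416503906), 6.703573226928711)
boss+cheeks >0.1 ((480.3751220703125, -20.61922836303711), (109.80714416503906, 101.41769409179688), 6.698373794555664)
plate 1179 ((436.2708740234375, -21.167396545410156), (348.4708251953125, 161.4379119873047), 6.659159183502197)
rim 302 ((402.0650634765625, -30.547462463378906), (260.26763916015625, 159.37892150878906), 6.557170391082764)
5
6
7
8
end offset 426 -5.91326834909478e-05
lat [-0.04612439  0.04696574] z [0.14078275 0.20186094]
end offset 697 -0.0003302570339699211
lat [-0.04343866  0.04266231] z [0.1407333  0.19986006]
```

>>> jog_arm:
  increments:
    - [1,0.04,0.04,-0.01,-7]
    - [1,0.08,0.08,-0.02,-14]
    - [1,0.12,0.12,-0.03,-21]
    - [1,0.16,0.16,-0.04,-28]
    - [1,0.2,0.2,-0.05,-35]
    - [1,0.24,0.24,-0.06,-41.4]
    - [1,0.28,0.28,-0.07,-41.4]
    - [1,0.32,0.31,-0.08,-41.4]
    - [1,0.36,0.342,-0.09,-41.4]
    - [1,0.36,0.342,-0.09,-41.4]

```text
time: 0.98
position: [0.4324, -0.3282, 0.1285]
eef_rot: [180.0, -0.0, -28.2]
contact_force: [1.1, -1.8, -0.8]
width: 0.0851
grip_force: 0.0
```

>>> jog_arm:
  increments:
    - [1,0,0,0,0]
    - [1,0,0,0,0]

```text
time: 1.15
position: [0.4323, -0.328, 0.1282]
eef_rot: [-180.0, 0.1, -27.9]
contact_force: [-0.7, -0.0, -1.0]
width: 0.0853
grip_force: 0.0
```

>>> jog_arm:
  increments:
    - [1,0.024,0.021,-0.01,-0.3]
    - [1,0.048,0.042,-0.02,-0.3]
    - [1,0.071,0.062,-0.03,-0.3]
    - [1,0.071,0.062,-0.058,-0.3]
    - [1,0.071,0.062,-0.058,-0.3]
    - [1,0.071,0.062,-0.058,-0.3]
    - [1,0.071,0.062,-0.058,-0.3]

```text
time: 1.73
position: [0.5015, -0.269, 0.0716]
eef_rot: [180.0, 0.0, -28.6]
contact_force: [0.3, -1.1, 0.7]
width: 0.0856
grip_force: 0.0
```

```bash
python3 - <<'E'
from h import *
s=bot.read_state();print(s["position"],s["eef_rot"],s["joint_positions"])
c=read_camera("scene");cv2.imwrite("pics/c2.png",cv2.resize(c["frame"][100:240,230:390,::-1],None,fx=4,fy=4,interpolation=cv2.INTER_CUBIC))
E
```

```text
[ 0.50150804 -0.26903678  0.07155561] [ 1.79983359e+02  1.14299700e-02 -2.85565818e+01] [-2.83517115e+01  2.42463866e+01  1.06564040e+02 -2.19290270e-02
  4.92010651e+01  9.02191989e+01]
```

View pics/c2.png

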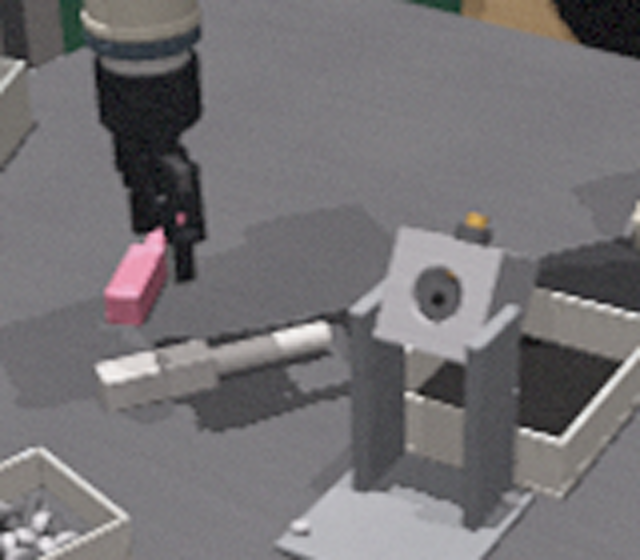

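The gripper stands above the drift: its fingers are at crop (140–185, 235–275), either side of the shank at crop (160,365). I'm going down.

>>> jog_arm:
  increments:
    - [1,0,0,-0.025,0]
    - [1,0,0,-0.05,0]
    - [1,0,0,-0.06,0]
    - [1,0,0,-0.06,0]
    - [1,0,0,-0.06,0]

```text
time: 2.2
position: [0.5022, -0.2684, 0.0115]
eef_rot: [180.0, 0.0, -28.5]
contact_force: [0.2, 0.0, 0.5]
width: 0.0854
grip_force: 0.0
```

>>> jog_arm:
  increments:
    - [1,0.001,0.0025,-0.008,0.3]
    - [1,0.001,0.0025,-0.008,0.3]
    - [0.3,0.001,0.0025,-0.008,0.3]
    - [0.3,0.001,0.0025,-0.008,0.3]
    - [0.3,0.001,0.0025,-0.008,0.3]
    - [0.3,0.001,0.0025,-0.008,0.3]
    - [0.1,0.001,0.0025,-0.008,0.3]
    - [0.1,0.001,0.0025,-0.008,0.3]
    - [0.1,0.001,0.0025,-0.008,0.3]
    - [0.1,0.001,0.0025,-0.008,0.3]
  grip_force: 40

```text
time: 3.03
position: [0.5033, -0.2653, 0.0028]
eef_rot: [180.0, -0.0, -28.2]
contact_force: [-0.3, 0.6, 0.3]
width: 0.0084
grip_force: 0.0
```

```bash
python3 - <<'E'
from h import *
s=bot.read_state();print(s["position"],s["eef_rot"],s["joint_positions"])
c=read_camera("scene");t=read_camera("top")
a=cv2.resize(c["frame"][120:240,230:330,::-1],None,fx=4,fy=4,interpolation=cv2.INTER_CUBIC)
b=cv2.resize(t["frame"][180:300,340:440,::-1],None,fx=4,fy=4,interpolation=cv2.INTER_CUBIC)
cv2.imwrite("pics/c3.png",np.hstack([a,b]))
E
```

```text
[ 0.50332536 -0.26533991  0.00283942] [ 1.79999855e+02 -2.75597495e-03 -2.81734286e+01] [-2.79479665e+01  3.01744998e+01  1.08367960e+02 -2.35570153e-04
  4.14547848e+01  9.02256387e+01]
```

View pics/c3.png

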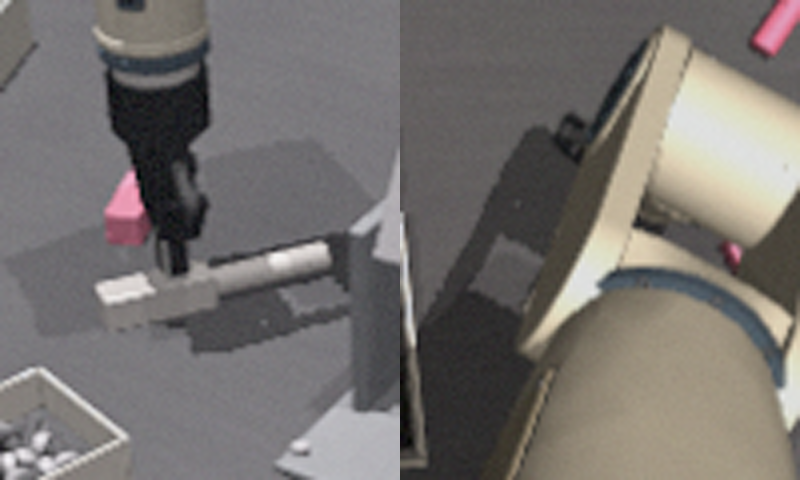

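The picture shows the closed fingers standing behind the shank (tips at left-panel (175,270), the far side of the shank). The drift appears unmoved. I'll check the projection against the measured TCP.

```bash
python3 - <<'E'
from h import *
c=read_camera("scene");W=cloud(c)
f=200/np.tan(np.radians(c["vertical_fov"])/2)
M=R.from_euler("xyz",c["orientation"],degrees=True).as_matrix()
def pr(p): q=M.T@(np.array(p)-c["origin"]);return (q[:2]/q[2]*f+[c["cx"],c["cy"]]).round(1)
for p in((.5033,-.2653,.003),(.5033,-.2653,.03),(.5033,-.2653,.076),(.4963,-.2622,.03)):print(p,pr(p))
F=c["frame"].astype(int)
d=(F.max(-1)<60)
for v in range(140,192,5):
    u=np.where(d[v,255:290])[0]+255
    if len(u):print(v,u.min(),u.max(),W[v,u].mean(0).round(3),)
m=np.zeros(d.shape,bool);m[178:206,250:316]=1
m&=(F.min(-1)>100)&(F.max(-1)-F.min(-1)<40)&(W[...,2]>.026)&(W[...,2]<.034)
r=W[m];print(m.sum(),cv2.minAreaRect(r[:,:2].astype(np.float32)*1000))
E
```

```text
(0.5033, -0.2653, 0.003) [274.9 195.6]
(0.5033, -0.2653, 0.03) [274.3 188.4]
(0.5033, -0.2653, 0.076) [273.1 175.7]
(0.4963, -0.2622, 0.03) [276.5 187.7]
140 257 281 [ 0.511 -0.245  0.206]
145 257 281 [ 0.526 -0.247  0.195]
150 258 281 [ 0.526 -0.247  0.179]
155 261 277 [ 0.518 -0.26   0.156]
160 263 278 [ 0.521 -0.253  0.142]
165 265 273 [ 0.525 -0.257  0.126]
170 266 281 [ 0.524 -0.246  0.112]
175 268 280 [ 0.525 -0.239  0.098]
180 269 276 [ 0.519 -0.251  0.073]
185 273 286 [ 0.474 -0.269  0.027]
169 ((478.48358154296875, -250.96682739257812), (31.514413833618164, 182.986328125), 60.64226531982422)
```

```bash
python3 - <<'E'
from h import *
s=bot.read_state();print(s["width"],s["position"],s["time"])
c=read_camera("scene");W=cloud(c);o=np.load("scene0.npz")["W"]
for v in range(176,200,2):
    print(v,[(u,c["frame"][v,u].tolist(),(W[v,u]*1000).round().astype(int).tolist()) for u in (270,273,276)], (o[v,273]*1000).round())
E
```

```text
0.008732665419051948 [ 0.50328251 -0.26533904  0.00278426] 3.1833
176 [(270, [22, 26, 27], [523, -259, 86]), (273, [21, 25, 25], [535, -234, 101]), (276, [31, 31, 32], [532, -224, 103])] [ 414. -358.    0.]
178 [(270, [24, 23, 28], [524, -258, 80]), (273, [28, 29, 33], [535, -234, 94]), (276, [32, 33, 36], [518, -239, 84])] [ 423. -349.   -0.]
180 [(270, [76, 76, 73], [514, -269, 65]), (273, [21, 25, 28], [531, -239, 84]), (276, [57, 58, 60], [510, -248, 70])] [ 434. -338.    1.]
182 [(270, [79, 79, 77], [509, -275, 53]), (273, [37, 35, 35], [517, -254, 64]), (276, [54, 52, 59], [508, -251, 61])] [ 444. -330.    1.]
184 [(270, [75, 75, 73], [512, -274, 47]), (273, [22, 26, 33], [520, -252, 59]), (276, [49, 49, 54], [510, -249, 55])] [ 452. -321.    1.]
186 [(270, [61, 60, 59], [510, -276, 38]), (273, [24, 26, 24], [519, -254, 51]), (276, [29, 29, 34], [509, -251, 47])] [ 497. -277.   31.]
188 [(270, [121, 116, 114], [510, -278, 30]), (273, [36, 40, 41], [518, -256, 42]), (276, [91, 92, 92], [507, -253, 38])] [ 503. -271.   29.]
190 [(270, [131, 126, 124], [520, -268, 31]), (273, [131, 128, 128], [514, -261, 31]), (276, [150, 146, 145], [505, -256, 28])] [ 517. -257.   34.]
192 [(270, [127, 121, 117], [528, -261, 31]), (273, [126, 121, 122], [517, -258, 26]), (276, [120, 116, 115], [508, -254, 23])] [ 516. -259.   25.]
194 [(270, [122, 115, 117], [524, -266, 20]), (273, [121, 116, 114], [519, -257, 20]), (276, [124, 120, 119], [508, -255, 16])] [ 521. -255.   22.]
196 [(270, [120, 118, 118], [526, -264, 14]), (273, [123, 118, 116], [518, -259, 12]), (276, [128, 124, 121], [508, -256, 7])] [ 520. -257.   14.]
198 [(270, [122, 118, 116], [528, -263, 8]), (273, [122, 118, 117], [520, -258, 5]), (276, [101, 96, 97], [510, -254, 2])] [ 521. -256.    7.]
```

```bash
python3 - <<'E'
from h import *
d=np.load("scene0.npz");W,F=d["W"],d["F"]
P=W[20:85,240:295];k=(F[20:85,240:295].max(-1)<70)&(np.linalg.norm(P[...,:2]-[.143,-.608],axis=-1)<.12)
Q=P[k];print(len(Q),np.percentile(Q[:,2],[0,1,3,5,10]))
s=Q[Q[:,2]<.24];print(s.mean(0),s.min(0),s.max(0))
c,W=snap("scene","s2");F=c["frame"]
for r in (.03,.06):
    k=(np.linalg.norm(W[...,:2]-[.503,-.265],axis=-1)<r)&(F.max(-1)<70);Q=W[k];print(r,len(Q),np.percentile(Q[:,2],[0,1,3,5,10]))
E
```

```text
972 [0.24517715 0.25253599 0.2616104  0.27070057 0.28986579]<stdin>:5: RuntimeWarning: Mean of empty slice.
  ret = um.true_divide(
Traceback (most recent call last):
ValueError: zero-size array to reduction operation minimum which has no identity
```

The fingertips really sit about 34 mm above the reported TCP. At the start they were seen at z≈0.247 open, against an expected 0.213, and now at about 0.037 against 0.003. The fingers closed just over the shank, so I'll open and go 31 mm lower.

>>> jog_arm:
  increments:
    - [1,0,0,0,0]
    - [1,0,0,0,0]
    - [1,0,0,0,0]
    - [1,0,0,0,0]
    - [1,0,0,0,0]
    - [1,0,0,0,0]
    - [1,0,0,-0.015,0]
    - [1,0,0,-0.025,0]
    - [1,0,0,-0.029,0]
    - [1,0,0,-0.029,0]
  grip_force: 40

```text
time: 4.07
position: [0.5023, -0.2648, -0.0274]
eef_rot: [-180.0, 0.1, -28.2]
contact_force: [-0.2, -0.3, -0.8]
width: 0.085
grip_force: 0.0
```

```bash
python3 - <<'E'
from h import *
c,W=snap("scene","s3");F=c["frame"]
k=(np.linalg.norm(W[...,:2]-[.503,-.265],axis=-1)<.1)&(F.max(-1)<60)&(W[...,2]>.012)&(W[...,2]<.06);Q=W[k]
a=Q[:,:2]-[.5033,-.2653];lat=a@[.473,.881];al=a@[.881,-.473]
for lo in(.012,.02,.03,.04,.05):
    q=(Q[:,2]>=lo)&(Q[:,2]<lo+.01)
    if q.sum():print(lo,q.sum(),"lat",np.percentile(lat[q],[2,50,98]).round(3),"along",np.percentile(al[q],[2,50,98]).round(3))
cv2.imwrite("pics/c4.png",cv2.resize(F[120:220,230:340,::-1],None,fx=5,fy=5,interpolation=cv2.INTER_CUBIC))
E
```

```text
0.012 7 lat [-0.047 -0.045 -0.044] along [-0.007  0.001  0.01 ]
0.02 21 lat [-0.047 -0.042  0.056] along [-0.003  0.003  0.011]
0.03 24 lat [-0.048  0.048  0.057] along [-0.004  0.003  0.011]
0.04 26 lat [-0.049  0.004  0.058] along [-0.002  0.005  0.012]
0.05 14 lat [-0.048 -0.043  0.056] along [0.    0.007 0.012]
```

View pics/c4.png

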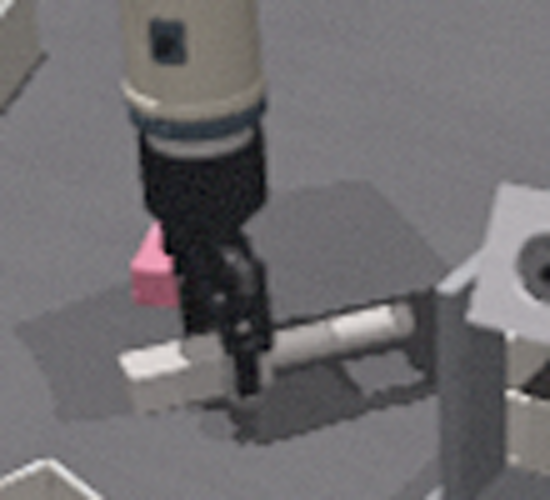

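The fingers now straddle the shank: near finger tip at crop (247,390), far finger behind it at crop (200,320). Closing now.

>>> jog_arm:
  increments:
    - [0.2,0,0,-0.001,0]
    - [0.2,0,0,-0.001,0]
    - [0.2,0,0,-0.001,0]
    - [0.2,0,0,-0.001,0]
    - [0.2,0,0,-0.001,0]
    - [0.2,0,0,-0.001,0]
    - [0.2,0,0,-0.001,0]
    - [0.2,0,0,-0.001,0]
  grip_force: 40

```text
time: 4.78
position: [0.5036, -0.2655, -0.0267]
eef_rot: [180.0, -0.0, -28.2]
contact_force: [-1.3, -0.1, 5.8]
width: 0.0296
grip_force: 40.7
```

>>> jog_arm:
  increments:
    - [0.2,0,0,0.02,0]
    - [0.2,0,0,0.05,0]
    - [0.2,0,0,0.085,0]
    - [0.2,0.025,0.02,0.117,5]
    - [0.2,0.05,0.045,0.117,10]
    - [0.2,0.075,0.07,0.117,15]
    - [0.2,0.1,0.095,0.117,20]
    - [0.2,0.12,0.12,0.117,25]
    - [0.2,0.14,0.14,0.117,30]
    - [0.2,0.16,0.165,0.117,34.85]

```text
time: 5.62
position: [0.6636, -0.0993, 0.0892]
eef_rot: [-180.0, 0.1, 6.9]
contact_force: [-0.2, -0.2, -2.9]
width: 0.0292
grip_force: 40.6
```

```bash
python3 - <<'E'
from h import *
s=bot.read_state();print(s["position"],s["eef_rot"],s["width"],s["grip_force"],s["contact_force"])
c,W=snap("scene","s4");F=c["frame"]
cv2.imwrite("pics/c5.png",cv2.resize(F[90:290,220:400,::-1],None,fx=3,fy=3,interpolation=cv2.INTER_CUBIC))
E
```

```text
[ 0.66363703 -0.09932296  0.08917332] [-1.79998486e+02  5.92251267e-02  6.92960388e+00] 0.02915790088425732 40.59458613395691 [-0.15767689 -0.15034597 -2.93084456]
```

View pics/c5.png

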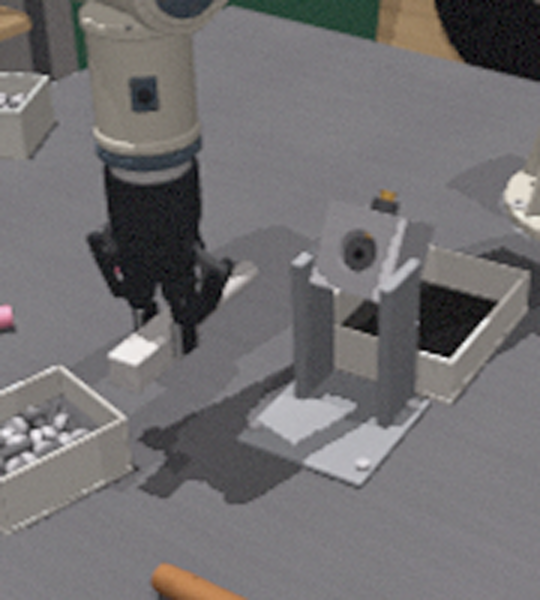

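The picture shows the drift held level, with its shank end at crop (135,355), and the boss face clear at crop (358,250). Next I move in behind the boss, in line with the bore.

>>> jog_arm:
  increments:
    - [0.2,0.035,0.02,-0.005,-0.25]
    - [0.2,0.05,0.05,-0.015,-0.25]
    - [0.2,0.0555,0.08,-0.021,-0.25]
    - [0.2,0.0555,0.106,-0.021,-0.25]
    - [0.2,0.0555,0.106,-0.021,-0.25]
    - [0.2,0.0555,0.106,-0.021,-0.25]

```text
time: 6.17
position: [0.718, 0.0072, 0.0678]
eef_rot: [-180.0, 0.1, 6.5]
contact_force: [0.0, -0.4, -2.7]
width: 0.0291
grip_force: 40.7
```

```bash
cat >> h.py <<'E'
M0=np.array([.5005,-.0188,.168]);U=np.array([.9933,.1158,0]);Y=np.array([-.1158,.9933,0])
def drift(c,W):
    "shank points in fixture axes, rel. mouth; prints pitch and yaw"
    F=c["frame"].astype(int);s=bot.read_state();p=s["position"]
    rel=W-p;k=(np.abs(rel@U)<.14)&(np.abs(rel@Y)<.024)&(rel[...,2]>-.05)&(rel[...,2]<.12)&(F.min(-1)>75)&(F.max(-1)-F.min(-1)<32)
    Q=(W[k]-M0)@np.stack([U,Y,[0,0,1]],1);return Q,(p-M0)@np.stack([U,Y,[0,0,1]],1)
E
python3 - <<'E'
from h import *
s=bot.read_state();print(s["position"],s["eef_rot"],s["contact_force"])
for n in("scene","top"):
    c,W=snap(n,n+"5");Q,p=drift(c,W);print(n,len(Q),"tcp",p.round(4))
    for lo in np.arange(p[0]-.14,p[0]+.1,.02):
        q=Q[(Q[:,0]>=lo)&(Q[:,0]<lo+.02)]
        if len(q)>3:print((lo-p[0]).round(3),len(q),"y",np.percentile(q[:,1],[3,97]).round(3),"z",np.percentile(q[:,2],[3,50,97]).round(3))
E
```

```text
[0.71799937 0.00715768 0.06779633] [-1.79988785e+02  9.93340483e-02  6.54497600e+00] [ 0.00535441 -0.40222547 -2.74848256]
scene 587 tcp [ 0.2191 -0.0007 -0.0999]
-0.14 20 y [-0.006  0.01 ] z [-0.059 -0.051 -0.047]
-0.12 34 y [-0.007  0.01 ] z [-0.061 -0.052 -0.047]
-0.1 11 y [0.008 0.011] z [-0.062 -0.058 -0.054]
-0.06 6 y [-0.005  0.002] z [-0.049 -0.048 -0.047]
-0.02 38 y [-0.019  0.023] z [-0.044 -0.042  0.003]
0.0 126 y [-0.02  0.02] z [-0.068 -0.044 -0.035]
0.02 121 y [-0.013  0.015] z [-0.069 -0.045 -0.042]
0.04 144 y [-0.014  0.015] z [-0.07  -0.045 -0.042]
0.06 84 y [-0.014  0.012] z [-0.073 -0.058 -0.044]
top 15 tcp [ 0.2191 -0.0015 -0.0996]
-0.02 13 y [-0.016  0.009] z [-0.05  -0.043 -0.039]
```

>>> jog_arm:
  increments:
    - [0.2,-0.033,-0.003,0,0]
    - [0.2,-0.066,-0.006,0,0]
    - [0.2,-0.095,-0.01,0,0]
    - [0.2,-0.106,-0.0115,0,0]
    - [0.2,-0.106,-0.0115,0,0]
    - [0.2,-0.106,-0.0115,0,0]

```text
time: 6.77
position: [0.613, -0.007, 0.0694]
eef_rot: [180.0, -0.0, 6.3]
contact_force: [-0.3, 0.4, -3.1]
width: 0.0291
grip_force: 40.4
```

>>> jog_arm:
  increments:
    - [0.2,0,0,0.006,0]
    - [0.2,0,0,0.012,0]
    - [0.2,0,0,0.018,0]
    - [0.2,0,0,0.024,0]
    - [0.2,0,0,0.028,0]
    - [0.2,0,0,0.028,0]

```text
time: 7.27
position: [0.614, -0.0057, 0.0982]
eef_rot: [180.0, -0.1, 6.4]
contact_force: [1.9, 0.0, -3.6]
width: 0.0292
grip_force: 40.2
```

>>> jog_arm:
  increments:
    - [0.2,-0.001,0,0.006,0.2]
    - [0.2,-0.002,0,0.012,0.2]
    - [0.2,-0.002,0,0.018,0.2]
    - [0.2,-0.002,0,0.024,0.2]
    - [0.2,-0.002,0,0.029,0.2]
    - [0.2,-0.002,0,0.032,0.2]
    - [0.2,-0.002,0,0.032,0.2]

```text
time: 7.85
position: [0.6112, -0.0058, 0.1297]
eef_rot: [180.0, -0.1, 6.6]
contact_force: [1.4, 0.4, -5.1]
width: 0.0295
grip_force: 40.2
```

```bash
cat >> h.py <<'E'
def shank(n,tag):
    c,W=snap(n,tag);Q,p=drift(c,W)
    print(n,len(Q),"tcp",p.round(4))
    for lo in np.arange(-.04,.09,.01):
        q=Q[(Q[:,0]-p[0]>=lo)&(Q[:,0]-p[0]<lo+.01)]
        if len(q)>3:print(lo.round(3),len(q),"y",np.percentile(q[:,1],[3,97]).round(3),"z-tcp",(np.percentile(q[:,2],[3,50,97])-p[2]).round(3))
    return c,W
E
python3 - <<'E'
from h import *
c,W=shank("scene","s6")
cv2.imwrite("pics/c6.png",cv2.resize(c["frame"][90:250,270:400,::-1],None,fx=4,fy=4,interpolation=cv2.INTER_CUBIC)[:600])
E
```

```text
scene 744 tcp [ 1.115e-01  1.000e-04 -3.860e-02]
-0.02 16 y [-0.019  0.023] z-tcp [0.018 0.076 0.109]
-0.01 10 y [-0.018  0.013] z-tcp [0.021 0.054 0.075]
0.0 26 y [-0.024  0.02 ] z-tcp [0.031 0.055 0.066]
0.01 55 y [-0.019  0.02 ] z-tcp [0.034 0.052 0.067]
0.02 30 y [-0.007  0.014] z-tcp [0.04  0.06  0.071]
0.03 33 y [-0.008  0.014] z-tcp [0.044 0.061 0.075]
0.04 39 y [-0.01   0.014] z-tcp [0.05  0.07  0.081]
0.05 102 y [-0.016  0.014] z-tcp [0.055 0.074 0.082]
0.06 54 y [-0.014  0.013] z-tcp [0.056 0.062 0.069]
```

View pics/c6.png

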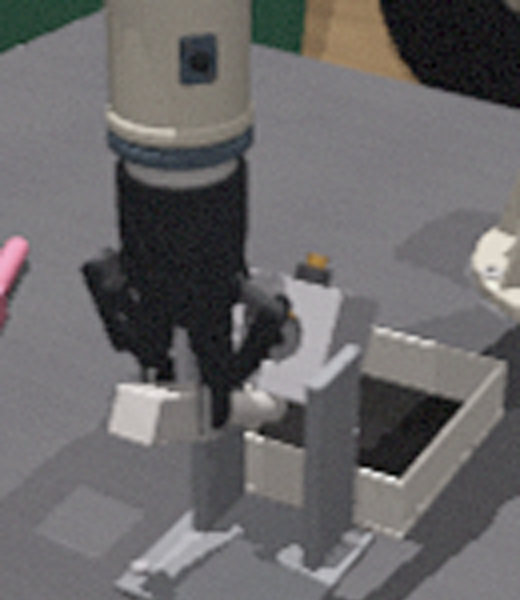

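The drift has pivoted to about 28°, nose under the boss at crop (270,405), shank end at crop (135,410). I'll raise it slightly to bring it flush at 30°, then tighten the grip.

>>> jog_arm:
  increments:
    - [0.2,0,0,0.0015,0]
    - [0.2,0,0,0.003,0]
    - [0.2,0,0,0.004,0]
    - [0.2,0,0,0.0045,0]
    - [0.2,0,0,0.0045,0]
  grip_force: 40

```text
time: 8.32
position: [0.6105, -0.0058, 0.1331]
eef_rot: [-180.0, 0.0, 6.6]
contact_force: [-1.3, 0.1, -7.2]
width: 0.0293
grip_force: 40.1
```

>>> jog_arm:
  increments:
    - [0.2,0,0,-0.0005,0]
    - [0.2,0,0,-0.0005,0]
    - [0.2,0.03,0.0035,-0.0005,0]
    - [0.2,0.07,0.008,0,0]
    - [0.2,0.1,0.0117,0.01,0]
    - [0.2,0.1,0.0117,0.04,0]
    - [0.2,0.09,0.0105,0.065,0]
    - [0.2,0.06,0.007,0.07,0]
    - [0.2,0.06,0.007,0.07,0]
  grip_force: 90

```text
time: 9.07
position: [0.6681, 0.0008, 0.2055]
eef_rot: [180.0, 0.0, 6.6]
contact_force: [-0.6, -0.1, -3.0]
width: 0.0287
grip_force: 92.3
```

```bash
python3 - <<'E'
from h import *
s=bot.read_state();print(s["position"],s["eef_rot"],s["contact_force"])
c,W=snap("scene","s7");F=c["frame"].astype(int)
B=np.stack([U,Y,[0,0,1]],1);X=(W-M0)@B;p=(s["position"]-M0)@B;print("tcp",p)
ok=(abs(X[...,1])<.025)&(X[...,0]-p[0]>-.15)&(X[...,0]-p[0]<.1)&(abs(X[...,2]-p[2]-.04-.577*(X[...,0]-p[0]))<.03)&(F.min(-1)>75)&(F.max(-1)-F.min(-1)<32)
Q=X[ok]
for lo in np.arange(-.15,.09,.01):
    q=Q[(Q[:,0]-p[0]>=lo)&(Q[:,0]-p[0]<lo+.01)]
    if len(q)>3:print(lo.round(3),len(q),"y",np.percentile(q[:,1],[3,97]).round(3),"z-tcp",(np.percentile(q[:,2],[3,50,97])-p[2]).round(3))
cv2.imwrite("pics/c7.png",cv2.resize(c["frame"][90:240,250:400,::-1],None,fx=4,fy=4,interpolation=cv2.INTER_CUBIC))
E
```

```text
[0.66813116 0.00078341 0.20550258] [1.79983989e+02 2.66154346e-02 6.62732349e+00] [-0.64266096 -0.10930896 -3.04424449]
tcp [1.68775794e-01 4.05096796e-05 3.75025775e-02]
-0.15 8 y [-0.023  0.016] z-tcp [-0.07  -0.068 -0.064]
-0.11 16 y [-0.001  0.009] z-tcp [-0.024 -0.011 -0.004]
-0.1 16 y [-0.001  0.01 ] z-tcp [-0.023 -0.011  0.001]
-0.09 18 y [0.001 0.009] z-tcp [-0.018 -0.006  0.006]
-0.08 19 y [0.002 0.009] z-tcp [-0.012  0.001  0.01 ]
-0.07 19 y [0.001 0.01 ] z-tcp [-0.007  0.008  0.016]
-0.06 20 y [0.003 0.009] z-tcp [-0.003  0.01   0.02 ]
-0.05 21 y [0.002 0.01 ] z-tcp [0.004 0.017 0.026]
-0.04 12 y [0.002 0.009] z-tcp [0.008 0.018 0.024]
-0.02 7 y [-0.016  0.013] z-tcp [0.02  0.047 0.056]
-0.01 9 y [-0.014  0.023] z-tcp [0.02  0.039 0.055]
0.0 30 y [-0.021  0.019] z-tcp [0.028 0.054 0.066]
0.01 57 y [-0.003  0.019] z-tcp [0.033 0.05  0.066]
0.02 37 y [-0.011  0.014] z-tcp [0.039 0.058 0.07 ]
0.03 43 y [-0.007  0.014] z-tcp [0.044 0.062 0.076]
0.04 43 y [-0.008  0.014] z-tcp [0.05  0.067 0.082]
0.05 125 y [-0.015  0.014] z-tcp [0.058 0.074 0.083]
0.06 63 y [-0.014  0.014] z-tcp [0.057 0.062 0.069]
```

View pics/c7.png

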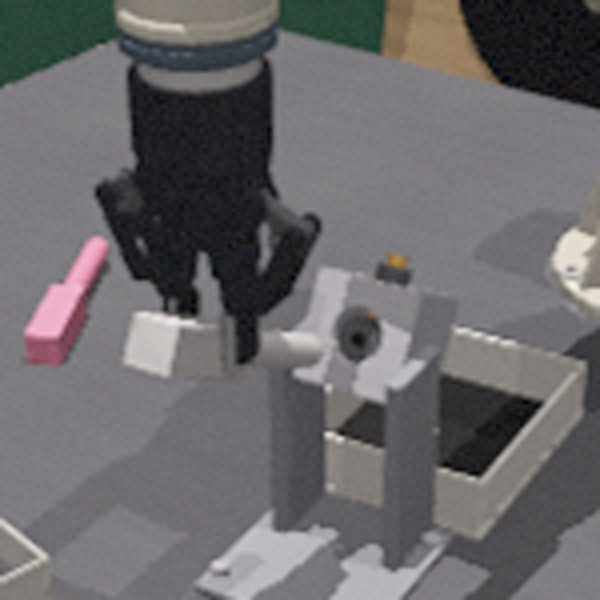

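The crop shows the drift tilted in line with the bore: nose tip at crop (315,348), just off the mouth at (358,335). I'm aligning and pushing along the bore.

>>> jog_arm:
  increments:
    - [0.2,-0.022,-0.0026,-0.004,0]
    - [0.2,-0.0447,-0.0052,-0.008,0]
    - [0.2,-0.0447,-0.0052,-0.008,0]
    - [0.2,-0.0447,-0.0052,-0.008,0]
    - [0.2,-0.051,-0.006,-0.0117,0]
    - [0.2,-0.0576,-0.0067,-0.0155,0]
    - [0.2,-0.064,-0.0075,-0.0192,0]
    - [0.2,-0.064,-0.0075,-0.0192,0]

```text
time: 9.78
position: [0.6057, -0.0064, 0.1832]
eef_rot: [-180.0, 0.1, 6.6]
contact_force: [0.3, 0.5, -2.5]
width: 0.0289
grip_force: 92.2
```

>>> jog_arm:
  increments:
    - [0.2,-0.004,-0.0005,-0.0005,0]
    - [0.2,-0.008,-0.001,-0.0025,0]
    - [0.2,-0.013,-0.0015,-0.0055,0]
    - [0.2,-0.0175,-0.002,-0.008,0]
    - [0.2,-0.022,-0.0026,-0.0105,0]
    - [0.2,-0.026,-0.003,-0.013,0]

```text
time: 10.28
position: [0.5859, -0.0091, 0.1738]
eef_rot: [179.9, -0.6, 6.6]
contact_force: [10.8, 1.2, 4.6]
width: 0.0286
grip_force: 93.0
```

>>> jog_arm:
  increments:
    - [0.2,-0.005,-0.0006,-0.003,0]
    - [0.2,-0.01,-0.0012,-0.006,0]
    - [0.2,-0.015,-0.0018,-0.0087,0]
    - [0.2,-0.02,-0.0023,-0.0115,0]
    - [0.2,-0.025,-0.0029,-0.0144,0]
    - [0.2,-0.03,-0.0035,-0.0173,0]
    - [0.2,-0.033,-0.0038,-0.019,0]
    - [0.2,-0.033,-0.0038,-0.019,0]

```text
time: 10.95
position: [0.5462, -0.0132, 0.1513]
eef_rot: [-180.0, 0.1, 6.6]
contact_force: [-0.5, 1.0, -2.9]
width: 0.0285
grip_force: 92.2
```

```bash
python3 - <<'E'
from h import *
s=bot.read_state();B=np.stack([U,Y,[0,0,1]],1);p=(s["position"]-M0)@B+[0,0,.042]
print(p,"s",p[0]*.866+p[2]*.5,"perp",-p[0]*.5+p[2]*.866,s["contact_force"],s["moment"])
c,W=snap("scene","s8");t,_=snap("top","t8")
a=cv2.resize(c["frame"][110:230,290:410,::-1],(480,480),interpolation=cv2.INTER_CUBIC)
b=cv2.resize(t["frame"][180:310,275:355,::-1],(295,480),interpolation=cv2.INTER_CUBIC)
cv2.imwrite("pics/c8.png",np.hstack([a,b]))
E
```

```text
[0.04607009 0.00024908 0.02529481] s 0.05254409821271297 perp -0.0011297391260298509 [-0.50741906  1.00232475 -2.87833301] [-0.00389034 -0.01547941  0.00677222]
```

View pics/c8.png

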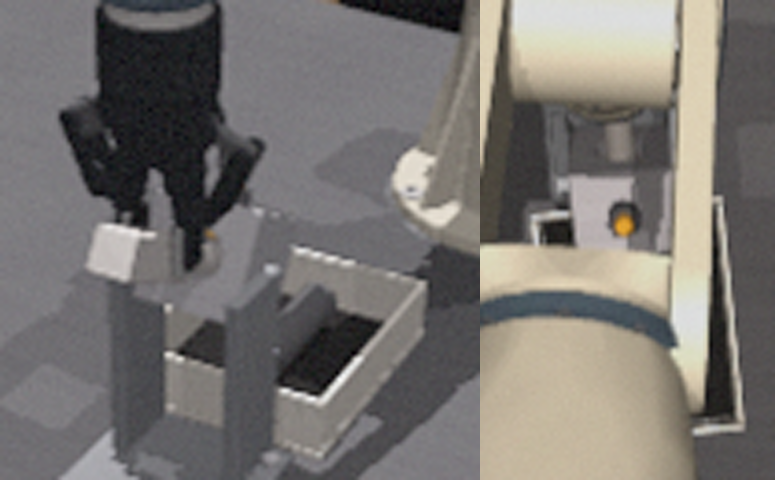

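The left panel shows the pin, grey, out of the boss and in the tub at crop (305,320). The contact force has gone back to just the drift's weight. I'm drawing the drift out along the bore.

>>> jog_arm:
  increments:
    - [0.2,0.013,0.0015,0.0075,0]
    - [0.2,0.03,0.0035,0.0173,0]
    - [0.2,0.047,0.0055,0.0272,0]
    - [0.2,0.064,0.0075,0.037,0]
    - [0.2,0.082,0.0095,0.0473,0]
    - [0.2,0.1,0.0117,0.058,0]
    - [0.2,0.13,0.015,0.07,0]
    - [0.2,0.16,0.0187,0.07,0]
    - [0.2,0.16,0.0187,0.07,0]

```text
time: 11.8
position: [0.7131, 0.0063, 0.2227]
eef_rot: [180.0, -0.3, 6.6]
contact_force: [-2.4, -0.9, -3.2]
width: 0.0284
grip_force: 92.2
```

```bash
python3 - <<'E'
from h import *
s=bot.read_state();print(s["position"],s["contact_force"],s["time"])
c,W=snap("scene","s9");t,Wt=snap("top","t9")
B=np.stack([U,Y,[0,0,1]],1)
for w,f in((W,c["frame"]),(Wt,t["frame"])):
    X=(w-M0)@B+[0,0,.168];k=(abs(X[...,1])<.073)&(X[...,0]<-.015)&(X[...,0]>-.19)&(X[...,2]>.012)&(X[...,2]<.13);Q=X[k]
    print(len(Q),Q.min(0).round(3),Q.max(0).round(3),np.percentile(Q[:,2],[10,50,90]).round(3))
# open bench candidates: occupied >8mm
    
a=cv2.resize(c["frame"][110:230,310:430,::-1],(480,480),interpolation=cv2.INTER_CUBIC)
cv2.imwrite("pics/c9.png",a)
g=np.load("top0.npz")["W"]
for nm,b in(("box",(345,115,395,170)),("hammer",(220,120,315,152)),("thick",(190,195,228,262))):
    q=g[b[1]:b[3],b[0]:b[2]].reshape(-1,3);q=q[q[:,2]>.01];print(nm,q.min(0).round(3),q.max(0).round(3))
E
```

```text
[0.71314639 0.00628234 0.22269111] [-2.43651072 -0.87520325 -3.23869974] 11.8
577 [-0.189 -0.073  0.012] [-0.015  0.073  0.13 ] [0.018 0.035 0.077]
28 [-0.181 -0.073  0.013] [-0.027 -0.046  0.089] [0.013 0.044 0.052]
box [ 0.68  -0.252  0.01 ] [ 0.826 -0.121  0.067]
hammer [ 0.73  -0.001  0.01 ] [0.819 0.279 0.032]
thick [0.379 0.253 0.01 ] [0.571 0.355 0.054]
```

View pics/c9.png

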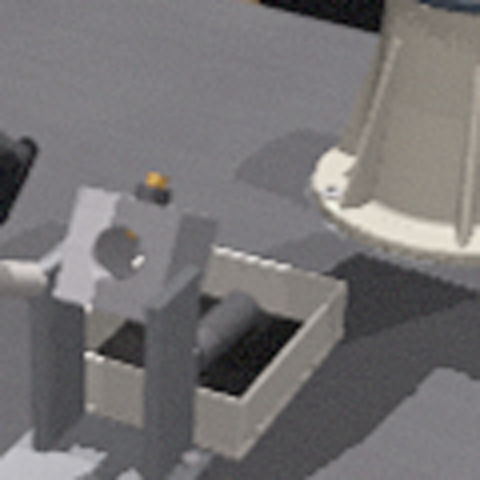

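The picture shows the pin lying in the tub at crop (230,325), with the bore empty at crop (120,250). I'll carry the drift to the open bench on the right.

>>> jog_arm:
  increments:
    - [0.2,0,-0.03,0,0]
    - [0.2,0,-0.065,0,0]
    - [0.2,0,-0.1,0,0]
    - [0.2,0,-0.135,0,0]
    - [0.2,-0.02,-0.17,0,0]
    - [0.2,-0.05,-0.205,0,0]
    - [0.2,-0.08,-0.235,-0.02,0]
    - [0.2,-0.11,-0.256,-0.04,0]
    - [0.2,-0.14,-0.256,-0.06,0]
    - [0.2,-0.17,-0.256,-0.08,0]

```text
time: 12.73
position: [0.5349, -0.2518, 0.1412]
eef_rot: [180.0, 0.0, 6.5]
contact_force: [0.9, 0.4, -2.6]
width: 0.0281
grip_force: 92.3
```

>>> jog_arm:
  increments:
    - [0.2,0,0,0,0]
    - [0.2,0,0,0,0]

```text
time: 12.9
position: [0.5339, -0.2498, 0.1406]
eef_rot: [-179.9, 0.2, 6.5]
contact_force: [1.6, -0.5, -1.2]
width: 0.0286
grip_force: 92.1
```

Next I lower it until the nose tip touches (reported z about 0.03), with the grip eased.

>>> jog_arm:
  increments:
    - [0.2,0,0,-0.03,0]
    - [0.2,0,0,-0.06,0]
    - [0.2,0,0,-0.085,0]
    - [0.2,0,0,-0.1,0]
    - [0.2,0,0,-0.108,0]
    - [0.2,0,0,-0.114,0]
    - [0.2,0,0,-0.118,0]
    - [0.2,0,0,-0.12,0]
  grip_force: 40

```text
time: 13.57
position: [0.5409, -0.2511, 0.0241]
eef_rot: [179.9, -0.3, 6.6]
contact_force: [3.3, 1.2, 8.9]
width: 0.0284
grip_force: 93.0
```

>>> jog_arm:
  increments:
    - [0.2,0,0,-0.006,0]
    - [0.2,0,0,-0.012,0]
    - [0.2,0,0,-0.018,0]
    - [0.2,0,0,-0.023,0]
    - [0.2,0,0,-0.027,0]
    - [0.2,0,0,-0.03,0]
  grip_force: 30

```text
time: 14.07
position: [0.5411, -0.2519, -0.0055]
eef_rot: [179.8, -0.3, 6.7]
contact_force: [1.3, -2.0, 5.1]
width: 0.0283
grip_force: 91.2
```

>>> jog_arm:
  increments:
    - [0.2,0,0,-0.005,0]
    - [0.2,0,0,-0.01,0]
    - [0.2,0,0,-0.014,0]
    - [0.2,0,0,-0.017,0]
    - [0.2,0,0,-0.019,0]
    - [0.2,0,0,-0.02,0]
    - [0.2,0,0,-0.02,0]

```text
time: 14.65
position: [0.54, -0.2512, -0.0251]
eef_rot: [179.9, -0.2, 6.6]
contact_force: [-1.5, 1.3, 26.0]
width: 0.0285
grip_force: 94.8
```

```bash
python3 - <<'E'
from h import *
s=bot.read_state();print(s["position"],s["contact_force"],s["grip_force"],s["moment"])
c,W=snap("scene","s10");F=c["frame"].astype(int);B=np.stack([U,Y,[0,0,1]],1);X=(W-s["position"])@B;X[...,2]=W[...,2]
k=(abs(X[...,1])<.02)&(abs(X[...,0]+.03)<.12)&(X[...,2]>.004)&(X[...,2]<.05)&(F.min(-1)>75)&(F.max(-1)-F.min(-1)<32)
Q=X[k]
for lo in np.arange(-.15,.09,.02):
    q=Q[(Q[:,0]>=lo)&(Q[:,0]<lo+.02)]
    if len(q)>3:print(lo.round(3),len(q),"y",np.percentile(q[:,1],[3,97]).round(3),"z",np.percentile(q[:,2],[3,50,97]).round(4))
E
```

```text
[ 0.54000391 -0.25119796 -0.02513987] [-1.45356908  1.31503805 25.98744755] 94.79128360748291 [0.24616491 0.82058763 0.05907982]
-0.13 26 y [-0.007  0.01 ] z [0.0096 0.0207 0.0247]
-0.11 28 y [-0.004  0.009] z [0.0095 0.02   0.0253]
-0.09 20 y [0.002 0.011] z [0.0082 0.019  0.0243]
-0.07 9 y [0.005 0.009] z [0.0077 0.0144 0.0208]
-0.05 7 y [0.006 0.012] z [0.0106 0.0133 0.0192]
-0.03 11 y [-0.019  0.015] z [0.0054 0.028  0.0335]
-0.01 34 y [-0.017  0.019] z [0.0076 0.0313 0.0423]
0.01 75 y [-0.015  0.018] z [0.0063 0.0299 0.0364]
0.03 68 y [-0.015  0.015] z [0.0074 0.0304 0.0341]
0.05 94 y [-0.015  0.014] z [0.0049 0.0215 0.0339]
```

>>> jog_arm:
  increments:
    - [0.2,0,0,-0.001,0]
    - [0.2,0,0,-0.001,0]
    - [0.38,0,0,0,0]
    - [0.4,0,0,0,0]
    - [0.42,0,0,0,0]
    - [0.6,0,0,0,0]
    - [1,0,0,0,0]
    - [1,0,0,0,0]
    - [1,0,0,0,0]
    - [1,0,0,0,0]

```text
time: 15.53
position: [0.5377, -0.2504, -0.0281]
eef_rot: [-180.0, 0.0, 6.6]
contact_force: [0.4, -0.1, 0.3]
width: 0.0856
grip_force: 0.0
```

>>> jog_arm:
  increments:
    - [1,0,0,0,0]
    - [1,0,0,0,0]
    - [1,0,0,0.01,0]
    - [1,0,0,0.03,0]
    - [1,0,0,0.06,0]
    - [1,0,0,0.1,0]
    - [1,0,-0.03,0.14,0]
    - [1,0,-0.06,0.18,0]
    - [1,-0.04,-0.1,0.2,0]
    - [1,-0.08,-0.14,0.2,0]

```text
time: 16.37
position: [0.4892, -0.3615, 0.1702]
eef_rot: [179.7, -0.3, 6.7]
contact_force: [0.2, -0.6, -1.3]
width: 0.0855
grip_force: 0.0
```

>>> jog_arm:
  increments:
    - [1,-0.04,-0.04,0,0]
    - [1,-0.08,-0.08,0,0]
    - [1,-0.1,-0.12,0,0]
    - [1,-0.1,-0.15,0,0]
    - [1,-0.1,-0.15,0,0]
    - [1,-0.1,-0.15,0,0]
    - [1,-0.1,-0.15,0,0]

```text
time: 16.95
position: [0.3863, -0.5097, 0.1652]
eef_rot: [-180.0, -0.0, 6.5]
contact_force: [-0.2, 0.1, 0.4]
width: 0.0855
grip_force: 0.0
```

```bash
python3 - <<'E'
from h import *
s=bot.read_state();print(s["position"],s["contact_force"],s["time"],s["width"])
c,W=snap("scene","s11");t,Wt=snap("top","t11")
F=t["frame"].astype(int)
k=(F.min(-1)>110)&(F.max(-1)-F.min(-1)<40)&(Wt[...,2]>.005)&(Wt[...,2]<.05)&(abs(Wt[...,0]-.52)<.14)&(abs(Wt[...,1]+.25)<.08)
Q=Wt[k];print(k.sum(),cv2.minAreaRect(Q[:,:2].astype(np.float32)*1000))
for lo in np.arange(.4,.62,.02):
    q=Q[(Q[:,0]>=lo)&(Q[:,0]<lo+.02)]
    if len(q):print(lo.round(2),len(q),np.percentile(q[:,2],[50,95]).round(4))
o=np.vstack([c["frame"][60:310,180:500],t["frame"][90:310,180:500]])[...,::-1]
cv2.imwrite("pics/c10.png",np.hstack([cv2.resize(c["frame"][100:300,200:420,::-1],(400,364)),cv2.resize(t["frame"][100:310,190:410,::-1],(400,382))[:364]]))
E
```

```text
[ 0.38633076 -0.50966507  0.16518594] [-0.24424118  0.14698505  0.36551212] 16.95 0.08550565243946653
508 ((507.2306213378906, -256.2712097167969), (188.75814819335938, 30.157365798950195), 6.841132640838623)
0.4 14 [0.0216 0.0258]
0.42 45 [0.0227 0.0265]
0.44 42 [0.0221 0.0281]
0.46 46 [0.0233 0.0276]
0.48 39 [0.025  0.0289]
0.5 60 [0.0253 0.0318]
0.52 61 [0.0297 0.0331]
0.54 70 [0.0292 0.0334]
0.56 64 [0.0291 0.0336]
0.58 61 [0.0286 0.0324]
0.6 6 [0.0299 0.0333]
```

View pics/c10.png

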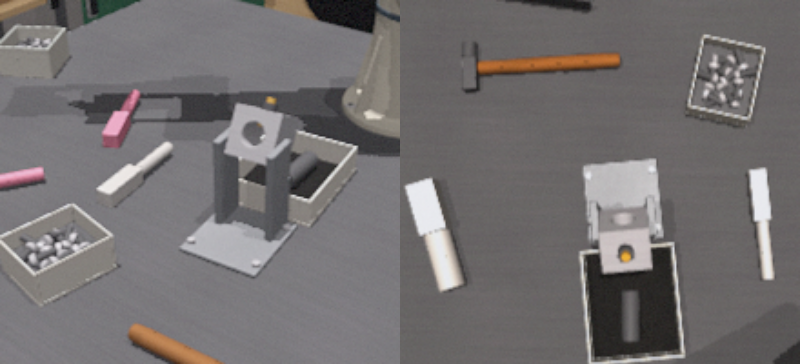

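The picture shows the pin lying in the tub (right panel (630,315)) and the drift flat on the bench (right panel (762,225)). The hammer, box of bolts and thick drift have not moved, and the robot is clear of everything. Handing in.

```bash
python3 -c "
from cell import ticket
print(ticket.job_done())"
```

```text
the job is handed in; nothing more can be done
None
```

The pin was pushed through the boss and lies in the tub, the slim drift is laid flat on the open bench, the bystanders are where they were, and the job was handed in at about 17 s of the 58 s allowed.

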